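# Index the catalogue turntable to the next stop

### The arm

A 6-joint arm with a two-finger parallel gripper is mounted at the origin on the work surface. World frame = base frame: x ahead of the robot, y to its left, z up, the work surface at z = 0. Lengths are in mm, angles in rad, forces in N, time in s.
With the tool pointing down it reaches from about 250 to 775 mm from the base axis. Payload 4 kg.
Tool frame: the origin (TCP) lies midway between the tips of the shut fingers; the grasp point (between the pads) lies 19 mm behind it; z points along the fingers, y is the line along which they close (so a half turn about z gives the same grasp; the last joint's range is limited). The gripper opens to 85 mm and grips with 20 to 120 N. Pads are 22 mm wide; open, the fingers measure 114 mm over their backs; the gripper's body (76 mm by 85 mm) begins 54 mm behind the grasp point. The pads swing forward as they close: fully open they stand 13 mm farther back than shut.
Start: joints at [-1.371, 0.087, 1.371, -0, 1.684, -0.103], TCP at [164.004, -524.996, 231.341] pointing down, gripper open.
Joint ranges: [-3.1, 3.1], [-0.76, 2.03], [0.27, 2.55], [-1.08, 4.22], [0.17, 2.65], [-2.57, 2.57]. Speed limits (rad/s): [2.79, 2.79, 3.14, 3.14, 3.14, 3.14].

### API

Orientations are given as a rotation vector (axis times angle).
In Python, from plant import arm gives the robot as it stands.
- The arm moves only by the shell command python3 -m pendant 'ROWS' [FORCE]. ROWS is a JSON object of lists of equal length, an entry for each row: "xyz": the shift along the tool's x, y, z each as a share of 20 cm, from -1 to 1, a list of three; "rot": the turn, a rotation vector about the tool's x, y, z each as a share of 180 degrees, from -1 to 1, a list of three; "gripper": the opening in per cent of the stroke, from 0 (shut) to 100 (fully open). In form: {"xyz": [[x, y, z], ...], "rot": [[rx, ry, rz], ...], "gripper": [gripper, ...]}. A call has 1 to 20 rows; each row is the pose to reach, as a shift and turn from the pose commanded when the call began, along the tool's axes at that moment, turning the shorter way round; what a row does not reach only later rows make up. A row lasts 1/12 s, in which the tool goes at most 41.7 mm and 7.16 degrees, less where a joint would pass 70% of its speed; a pose out of reach is approached as far as the arm can. A call with a number of a shift or a turn outside -1 to 1 is refused whole. A call with a gripper value outside its range is refused whole. The fingers move at their own pace and stop on an object; FORCE is the grip in N (left out, the last holds). Time passes only in rows, so rows that repeat a pose let the fingers close. It gives the time, the measured TCP pose, the force, the opening and the grip force at its end, in the units of the state.
- arm.read_state(): the state, without advancing time (a new reading comes with each control period).
- arm.capture(name): name is "scene" or "top" or "wrist"; returns a dict with "frame" (384x512x3 uint8, red, green, blue), "mtx" (3x3 intrinsics, pixels), "pose" (4x4, takes a point from camera to world coordinates); the wrist camera has in their place "tool_from_camera" (4x4, takes a point from camera to tool coordinates, whose origin is the TCP and whose axes are the flange's). Camera axes: x right, y up, looking along -z (the intrinsics and any distortion apply to the point x, -y, -z); pixel columns grow to the right and rows downward; lengths in mm; the calibration is good to about 2 mm. A picture is of the moment at which its call begins: read the wrist's pose just before it. There is no depth.
- arm.hand_in(): hands the job in; it is judged then, once.
The state is a dict: "clock": time; "joint_positions": joint angles; "joint_velocities": joint speeds; "effort": joint torques, N m; "position": TCP position; "ee_rot": TCP orientation; "wrist_force": force on the tool from outside, world axes, zero at the start; "ft_torque": the same for the moment, N m; "finger_gap": finger opening in mm; "finger_force": force on a finger pad.
Only numpy, scipy, OpenCV 4.12 (cv2) and the standard library are available. Lean on these libraries where they do the work, as an engineer would, in place of code of your own. Each camera call takes 0.05 s, during which the arm holds its last target. There are 200 camera calls.

### The job

Turn the bowl to its next catalogue view: draw the turntable's spring plunger out of its hole by the T-handle, swing the platter anticlockwise (seen from above) and let the plunger snap fully home in the next hole, which you have to feel for. Do not touch the bowl, keep it standing in the middle of the platter, and leave the other things on the bench alone.

Things in the scene. Friction and masses are not known exactly. Their poses are not given: they have to be found in the camera images.
- turntable: bench turntable, bolted down, 92 mm high; origin on its vertical axis at bench level, z up. Grey foot (radius 104 mm, 20 mm high, then a narrower stem), fixed index ring, and the round white platter that turns above it (radius 100 mm, top at 92 mm). At platter angle 0 the plunger points along this body's -x axis, towards the robot's side.
- ring (a point): the index ring's centre, on the axis, 55 mm above the bench. Fixed aluminium ring, radius 112 mm, 44 to 66 mm above the bench, radial holes in its edge at 55 mm height. The next hole anticlockwise is in an adjustable stop: a dark steel band 100 mm long with feathered ends, clamped round the edge, 1 mm proud; a small dark tab with a screw on the ring's top marks its hole.
- platter_top (a point): the centre of the platter's top face, on the axis, 92 mm above the bench; its frame turns with the platter, the plunger points along its -x axis.
- collar (a point): centre of the outer end of the plunger's collar (radius 8.5 mm, 6 mm long), 160 mm from the axis, 55 mm above the bench. Behind it: the plunger block, 30 mm square from above, 40 to 73 mm above the bench, on a steel arm 34 mm wide (top at 79 mm) that runs out from under the platter and turns with it.
- t_handle (a point): the centre of the black T-handle's crossbar, 55 mm above the bench, 198 mm from the axis when the plunger is home; moves with the plunger. The crossbar is 12 mm thick, 68 mm long, level and square to the stem, on a hub 15 mm thick. The frame's -x axis points radially outwards, z up.
- stem (a point): middle of the plunger's free stem, 176 mm from the axis at home, 55 mm above the bench; moves with the plunger. The steel stem is 9 mm thick, level and radial; 32 mm of it lie bare between collar and crossbar (home), nothing below: open fingers can be set down astride it. Pulling outwards on the crossbar draws the plunger; pushing sideways on the stem turns the platter.
- plunger (a joint): how far the plunger is drawn outwards (m): 0 fully home, 0.016 end stop. Its spring pulls inwards with 9 N at home, 14 N at the end. The round-nosed pin, 8 mm thick, sits 9 mm deep in a hole 11 mm wide; off a hole it rides on the ring's edge at 0.008 to 0.010 and drops in by itself when a hole comes under it: then the platter is locked and a push meets a hard stop.
- platter (a joint): turn of the platter (rad), anticlockwise from above positive, 0 at the hole where it starts; drag about 0.2 N m. The adjustable stop's hole is set anew each time, anywhere from 0.70 to 1.10 rad, and is not measured: feel for it. The hole after that is at 1.75 rad; the other way there is one at -0.95.
- bowl: a dark green glazed bowl with petal relief, 170 mm wide, 68 mm high, foot 80 mm wide, loose on the middle of the platter; origin at the centre of its underside, z up.
- dish: bystander: small green dish, 86 mm wide, 24 mm high, beside the turntable; origin at the centre of its underside.
- card_stand: bystander: wooden block 26 x 60 mm with an upright blank card, 66 mm high in all, beside the turntable; origin at the centre of its underside.
- steel_rule: bystander: steel rule 310 x 30 x 4 mm lying flat; origin at the centre of its underside, length along x.
- marker: bystander: marker pen 131 mm long, 17 mm thick, lying along its x axis; origin below its middle, on the bench.
- tape_roll: bystander: roll of packing tape, 96 mm wide, 48 mm high, lying flat; origin at the centre of its underside.
- bowl_stack: bystander: stack of four stoneware bowls, 112 mm wide, 101 mm high; origin at the centre of its underside.
- cup: bystander: cream cup, 74 mm wide, 75 mm high; origin at the centre of its underside.

How it is judged (in metres and radians):
On the way, in this order (a step that is already met when the one before it is completed fails the run):
1. the plunger is drawn out of the hole it starts in (value of joint plunger above 0.0075 m and value of joint platter below 0.12 rad), for 0.05 s.
2. the platter is swung anticlockwise, well off its first hole, with the plunger out (value of joint platter above 0.3 rad and value of joint plunger above 0.006 m), for 0.05 s.
At the end, for the whole second after the job is handed in: The plunger is fully home (within 2 mm) in the next hole anticlockwise, with the platter at 0.6 to 1.2 rad and still; the bowl stands upright (within 0.1 rad) and at rest on the platter, its underside's centre within 20 mm of the platter's centre (value of joint plunger below 0.002 m and value of joint platter between 0.6 and 1.2 rad and velocity of joint platter between -0.03 and 0.03 rad/s and distance between bowl and platter_top below 0.02 m and angle between bowl's own z axis and vertical below 0.1 rad and linear speed of bowl below 0.02 m/s); the robot touches nothing.
It fails at once if the bowl touched by the robot (contact force between any of the arm, the fingers and bowl above 1 N).
It fails at once if another thing on the bench pushed more than 30 mm (distance of any of dish, card_stand, steel_rule, marker, tape_roll, bowl_stack, cup from where it was at the start of the episode above 0.03 m).
It also fails if it takes over 48 s, if anything falls off the work surface, if the arm or the gripper's body presses on something with over 40 N, if the wrist force passes 120 N, or if a joint passes its speed limit or range.

## Working session

There is one attempt and no reset: what is moved stays moved. The work goes in short steps, Python scripts to look and compute and a shell command to move; the robot and the scene stay as the last step left them, time stands still between calls to the robot, and variables do not carry over. Pictures are saved under pics/ and viewed, at most 10 in all, crops included, and the job is handed in when it is done.

```bash
mkdir -p pics; ls; cat > h.py <<'E'
import numpy as np, cv2
from plant import arm
def save(n,f):
    c=arm.capture(n); cv2.imwrite('pics/'+f,c['frame'][:,:,::-1]); return c
E
python3 - <<'E'
from h import *
print(arm.read_state())
import pickle
d={n:save(n,n+'1.png') for n in('scene','top')}
pickle.dump(d,open('d.pkl','wb'))
for n in d: print(n,d[n]['mtx'],d[n]['pose'].round(3), [k for k in d[n]])
E
```

```text
pics
{'clock': 0.0, 'joint_positions': array([-1.37107017e+00,  8.79662811e-02,  1.37229528e+00,  1.49429133e-05,
        1.68363616e+00, -1.03087760e-01]), 'joint_velocities': array([-0.00011397,  0.00030704,  0.00024568,  0.00027513, -0.00078778,
       -0.00022524]), 'effort': array([-8.24554008e-04, -3.51872957e+01, -3.13268065e+01, -2.49396026e-04,
        1.07839855e-02, -4.19896992e-06]), 'position': array([ 163.91665854, -524.45985033,  230.1121829 ]), 'ee_rot': array([-3.10337521e+00, -4.73498945e-01,  1.51475257e-04]), 'wrist_force': array([ 0.61712632, -0.02432185, -0.57075217]), 'ft_torque': array([0.01922399, 0.02603456, 0.00513549]), 'finger_force': 0.0, 'finger_gap': 85.49916599851237}
scene [[375.86062176   0.         254.66327776]
 [  0.         375.86062176 188.0499859 ]
 [  0.           0.           1.        ]] [[ 5.100000e-01 -6.980000e-01  5.030000e-01  1.111119e+03]
 [ 8.600000e-01  4.190000e-01 -2.920000e-01 -3.732050e+02]
 [-7.000000e-03  5.810000e-01  8.140000e-01  9.856280e+02]
 [ 0.000000e+00  0.000000e+00  0.000000e+00  1.000000e+00]] ['frame', 'mtx', 'pose']
top [[458.26679999   0.         256.72021476]
 [  0.         458.26679999 191.65995471]
 [  0.           0.           1.        ]] [[-9.000000e-03  9.800000e-01 -1.980000e-01  2.914090e+02]
 [-1.000000e+00 -6.000000e-03  1.300000e-02 -4.319100e+01]
 [ 1.200000e-02  1.980000e-01  9.800000e-01  1.377152e+03]
 [ 0.000000e+00  0.000000e+00  0.000000e+00  1.000000e+00]] ['frame', 'mtx', 'pose']
```

```bash
sleep 1
```

```text
(no output)
```

View pics/top1.png

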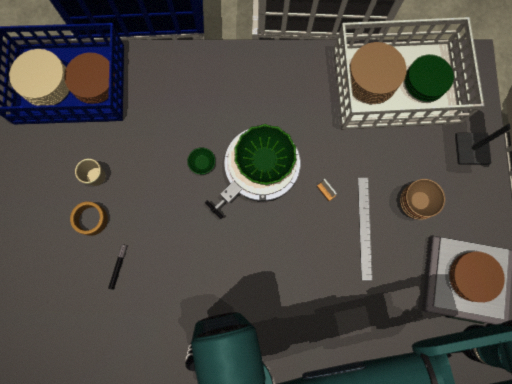

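View pics/scene1.png

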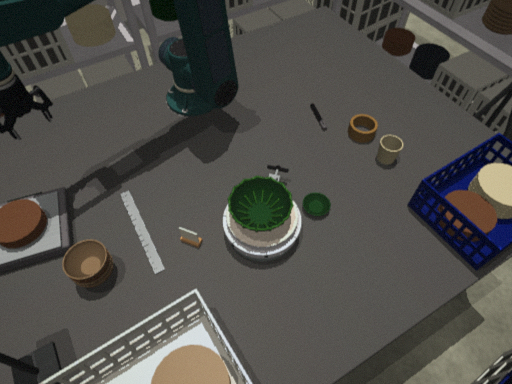

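The top view shows the platter rim around (262,163), the T-handle at about (215,209) and the dish at (202,160). In the scene view the handle is at about (278,168). An anticlockwise swing goes away from the dish.

```bash
cat >> h.py <<'E'
def ray(c,u,v,pose=None):
    P=c['pose'] if pose is None else pose
    K=c['mtx']; d=np.array([(u-K[0,2])/K[0,0],-(v-K[1,2])/K[1,1],-1]); d=P[:3,:3]@d
    return P[:3,3],d/np.linalg.norm(d)
def tri(rs):
    A=sum(np.eye(3)-np.outer(d,d) for o,d in rs); b=sum((np.eye(3)-np.outer(d,d))@o for o,d in rs)
    return np.linalg.solve(A,b)
def atz(r,z): o,d=r; return o+d*(z-o[2])/d[2]
def proj(c,p,pose=None):
    P=c['pose'] if pose is None else pose
    q=P[:3,:3].T@(np.asarray(p)-P[:3,3]); K=c['mtx']
    return K[0,0]*q[0]/-q[2]+K[0,2], K[1,1]*-q[1]/-q[2]+K[1,2]
E
python3 - <<'E'
from h import *; import pickle
d=pickle.load(open('d.pkl','rb'))
h=tri([ray(d['top'],215,209),ray(d['scene'],278,168)]);print('handle',h, atz(ray(d['top'],215,209),55),atz(ray(d['scene'],278,168),55))
# platter rim fit in top at z 92: 
print('axis', atz(ray(d['top'],262,163),92))
a=cv2.resize(d['top']['frame'][110:230,180:310],None,fx=3,fy=3,interpolation=cv2.INTER_CUBIC)
b=cv2.resize(d['scene']['frame'][150:270,210:340],None,fx=3,fy=3,interpolation=cv2.INTER_CUBIC)
cv2.imwrite('pics/z1.png',np.hstack([a,b])[:,:,::-1])
E
```

```text
handle [507.43415677  61.96982674  55.96369115] [507.01636071  60.89716511  55.        ] [507.23897238  63.64039224  55.        ]
axis [635.02666936 -76.83193551  92.        ]
```

View pics/z1.png

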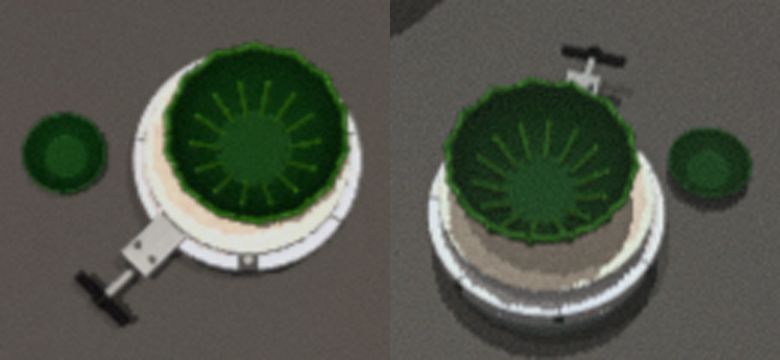

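```bash
python3 - <<'E'
from h import *; import pickle
d=pickle.load(open('d.pkl','rb')); c=d['top']
b=atz(ray(c,262,200.3),62); l=atz(ray(c,224.3,165),66); r=atz(ray(c,300.3,165),66)
ax=np.array([b[0]+112,(l[1]+r[1])/2]); print('axis',ax,l,r)
h=tri([ray(c,215,209.7),ray(d['scene'],277.7,169)]);print(h)
v=h[:2]-ax; print(np.hypot(*v),np.degrees(np.arctan2(v[1],v[0])))
t=atz(ray(c,262.7,197.7),68);w=t[:2]-ax;print('tab',t,np.hypot(*w),np.arctan2(w[1],w[0])%6.283-np.arctan2(v[1],v[0]))
w1=atz(ray(c,180+82/3,110+277/3),60);w2=atz(ray(c,180+128/3,110+320/3),60);print('bar',w1,w2)
E
```

```text
axis [642.63796822 -78.446277  ] [636.49952018  33.82873908  66.        ] [ 635.23916407 -190.72129309   66.        ]
[506.28403073  62.21923401  49.55330323]
195.90605467024884 134.1083116256992
tab [537.21433074 -78.34642865  68.        ] 105.42368476141583 0.8000139463173466
bar [526.02722472  83.00795393  60.        ] [483.55641828  38.10324269  60.        ]
```

```bash
python3 -m pendant '{"xyz":[[0.4,-0.35,0],[0.85,-0.73,0.05],[0.85,-0.73,0.05],[0.85,-0.73,0.05],[0.85,-0.73,0.05],[0.85,-0.73,0.05]],"rot":[[0,0,0],[0,0,0],[0,0,0],[0,0,0],[0,0,0],[0,0,0]],"gripper":[50,50,50,50,50,50]}'
python3 -m pendant '{"xyz":[[0.85,-0.73,0.05],[0.85,-0.73,0.05],[0.85,-0.73,0.05],[0.85,-0.73,0.05],[0.85,-0.73,0.05],[0.85,-0.73,0.05]],"rot":[[0,0,0],[0,0,0],[0,0,0],[0,0,0],[0,0,0],[0,0,0]],"gripper":[50,50,50,50,50,50]}'
python3 -m pendant '{"xyz":[[0.85,-0.73,0.05],[0.85,-0.73,0.05],[0.85,-0.73,0.05],[0.85,-0.73,0.05],[0.85,-0.73,0.05],[0.85,-0.73,0.05]],"rot":[[0,0,0],[0,0,0],[0,0,0],[0,0,0],[0,0,0],[0,0,0]],"gripper":[50,50,50,50,50,50]}'
```

```text
clock: 0.6
position: [284.3, -330.7, 220.7]
ee_rot: [-3.102, -0.479, -0.002]
wrist_force: [0.6, 0.3, 0.3]
finger_gap: 42.4
finger_force: 0.0
clock: 1.1
position: [402.7, -140.6, 210.7]
ee_rot: [-3.102, -0.481, -0.001]
wrist_force: [-0.4, -0.1, 1.0]
finger_gap: 42.5
finger_force: 0.0
clock: 1.6
position: [521.4, 49.6, 200.0]
ee_rot: [-3.102, -0.48, 0.001]
wrist_force: [0.6, -0.6, 0.8]
finger_gap: 42.6
finger_force: 0.0
```

```bash
python3 -m pendant '{"xyz":[[0,0,0],[0,0,0],[0,0,0],[0,0,0],[0,0,0],[0,0,0],[0,0,0],[0,0,0],[0,0,0],[0,0,0],[0,0,0],[0,0,0],[0,0,0],[0,0,0],[0,0,0],[0,0,0],[0,0,0],[0,0,0]],"rot":[[0,0,-0.65],[0,0,-0.65],[0,0,-0.65],[0,0,-0.65],[0,0,-0.65],[0,0,-0.65],[0,0,-0.65],[0,0,-0.65],[0,0,-0.65],[0,0,-0.65],[0,0,-0.65],[0,0,-0.65],[0,0,-0.65],[0,0,-0.65],[0,0,-0.65],[0,0,-0.65],[0,0,-0.65],[0,0,-0.65]],"gripper":[50,50,50,50,50,50,50,50,50,50,50,50,50,50,50,50,50,50]}'
cat >> h.py <<'E'
from scipy.spatial.transform import Rotation as R
def wrist(f):
    s=arm.read_state(); T=np.eye(4); T[:3,:3]=R.from_rotvec(s['ee_rot']).as_matrix(); T[:3,3]=s['position']
    c=save('wrist',f); c['pose']=T@c['tool_from_camera']; return s,c
E
python3 - <<'E'
from h import *; import pickle
s,c=wrist('w1.png'); pickle.dump(c,open('w1.pkl','wb'))
print(s['position'],R.from_rotvec(s['ee_rot']).as_matrix().round(3),s['joint_positions'],c['mtx'],c['tool_from_camera'].round(3))
print(proj(c,[506,62,55]),proj(c,[643,-78,92]))
E
```

```text
clock: 3.1
position: [519.9, 45.2, 200.6]
ee_rot: [-1.217, -2.895, 0.001]
wrist_force: [0.8, -0.9, -0.5]
finger_gap: 42.7
finger_force: 0.0
[519.85447753  45.16309568 200.64380676] [[-0.699  0.715 -0.001]
 [ 0.715  0.699 -0.   ]
 [ 0.001 -0.001 -1.   ]] [-2.19647580e-02  3.33746249e-02  1.48804022e+00 -9.32188471e-05
  1.62142994e+00 -7.96615598e-01] [[299.91751195   0.         254.42403515]
 [  0.         299.91751195 189.12645066]
 [  0.           0.           1.        ]] [[ 1.00000e-03  9.56000e-01  2.94000e-01  7.48750e+01]
 [ 1.00000e+00 -0.00000e+00 -0.00000e+00 -1.90000e-02]
 [-0.00000e+00  2.94000e-01 -9.56000e-01 -1.42429e+02]
 [ 0.00000e+00  0.00000e+00  0.00000e+00  1.00000e+00]]
(np.float64(256.3850524993007), np.float64(154.211941706824)) (np.float64(256.11167764098343), np.float64(346.4289857493468))
```

View pics/w1.png

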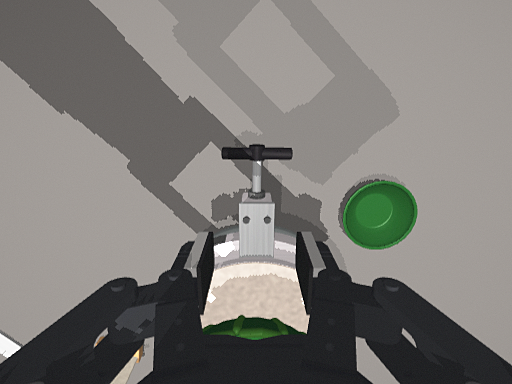

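The handle is at (257,153) in the wrist view, within 1 px of the prediction. The crossbar is level, so the yaw is right. Setting the fingers down astride the stem.

```bash
python3 -m pendant '{"xyz":[[0,0.012,0.2],[0,0.012,0.4],[0,0.012,0.6],[0,0.012,0.7],[0,0.012,0.76],[0,0.012,0.8],[0,0.012,0.83],[0,0.012,0.83],[0,0.012,0.83]],"rot":[[0,0,0],[0,0,0],[0,0,0],[0,0,0],[0,0,0],[0,0,0],[0,0,0],[0,0,0],[0,0,0]],"gripper":[50,50,50,50,50,50,50,50,50]}'
python3 -m pendant '{"xyz":[[0,0,0],[0,0,0],[0,0,0],[0,0,0]],"rot":[[0,0,0],[0,0,0],[0,0,0],[0,0,0]],"gripper":[26,26,26,26]}' 20
python3 - <<'E'
from h import *
s,c=wrist('w2.png'); print(s['position'],s['wrist_force'])
for r in (160,198): print(proj(c,[643-.699*r,-78+.715*r,55]))
E
```

```text
clock: 3.9
position: [523.1, 46.8, 36.8]
ee_rot: [1.218, 2.893, 0.002]
wrist_force: [0.3, -0.5, -0.3]
finger_gap: 42.7
finger_force: 0.0
clock: 4.23
position: [522.4, 46.8, 36.1]
ee_rot: [1.218, 2.894, 0.001]
wrist_force: [-0.7, 0.3, 0.3]
finger_gap: 22.3
finger_force: 0.0
[522.39333476  46.82687206  36.06624296] [-0.66847249  0.31559471  0.28790284]
(np.float64(252.1902689127312), np.float64(289.47982482311045))
(np.float64(252.04472089714216), np.float64(216.0094690714801))
```

View pics/w2.png

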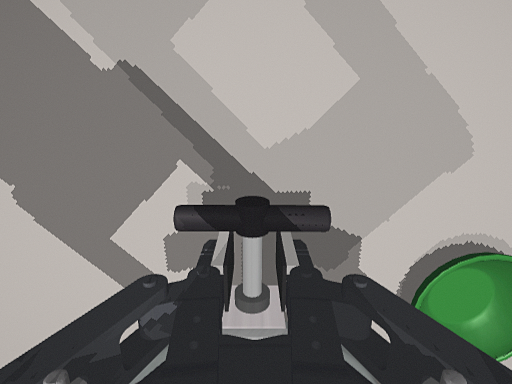

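The fingers are astride the stem (column 253), just inside the crossbar (row 218). Pulling outwards.

```bash
cat > st.py <<'E'
from h import *
import sys
s=arm.read_state(); M=R.from_rotvec(s['ee_rot']).as_matrix()
p=s['position'][:2]-[643,-78]
print('t',round(s['clock'],2),'r',np.hypot(*p).round(1),'turn',round(np.arctan2(p[1],p[0])%6.2832-2.3405,3),'yaw',round(np.arctan2(M[1,0],M[0,0])%6.2832-2.3405,3),'z',s['position'][2].round(1),'Ftool',(M.T@s['wrist_force']).round(1),'gap',round(s['finger_gap'],1))
E
python3 st.py
python3 -m pendant '{"xyz":[[0.02,0,0],[0.04,0,0],[0.05,0,0],[0.05,0,0]],"rot":[[0,0,0],[0,0,0],[0,0,0],[0,0,0]],"gripper":[26,26,26,26]}'>/dev/null; python3 st.py
python3 -m pendant '{"xyz":[[0.015,0,0],[0.025,0,0],[0.025,0,0]],"rot":[[0,0,0],[0,0,0],[0,0,0]],"gripper":[26,26,26]}'>/dev/null; python3 st.py
```

```text
t 4.28 r 173.7 turn -0.001 yaw 0.004 z 35.9 Ftool [ 0.8 -0.1  0.3] gap 22.3
t 4.62 r 181.3 turn 0.0 yaw 0.005 z 35.7 Ftool [-8.6  0.2  3.6] gap 22.1
t 4.87 r 185.6 turn 0.0 yaw 0.004 z 35.7 Ftool [-9.5 -0.2  4.4] gap 22.3
```

```bash
python3 -m pendant '{"xyz":[[0.02,0,0],[0.035,0,0],[0.035,0,0],[0.035,0,0]],"rot":[[0,0,0],[0,0,0],[0,0,0],[0,0,0]],"gripper":[26,26,26,26]}'>/dev/null; python3 st.py
python3 - <<'E'
from h import *
s,c=wrist('w3.png')
E
```

```text
t 5.2 r 191.7 turn 0.0 yaw 0.004 z 35.8 Ftool [-11.7   0.1   5.2] gap 22.1
```

View pics/w3.png

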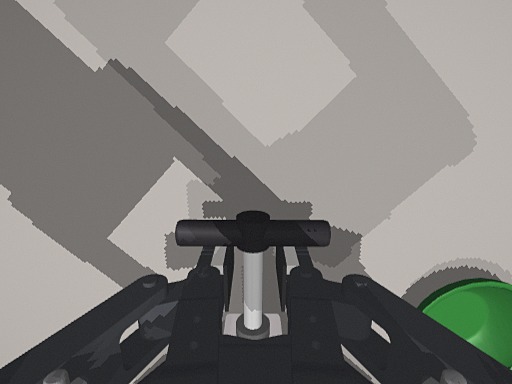

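The crossbar row moved from 218 to 232 while the hand went out 18 mm, so about 10–11 mm is drawn. I'll pull a little more, then start the swing.

```bash
python3 -m pendant '{"xyz":[[0.012,0,0],[0.012,0,0],[0.012,0,0]],"rot":[[0,0,0],[0,0,0],[0,0,0]],"gripper":[26,26,26]}'>/dev/null; python3 st.py
python3 - <<'E'
import numpy as np
# rows for swing: hand at r about axis; clockwise tool y, x outward; lag e = extra tangential
r=194
for th in (.1,.2,.3,.4): print(th, 'x',round(r*(np.cos(th)-1)/200,4),'y',round(-r*np.sin(th)/200,4),'rz',round(-th/np.pi,4))
E
```

```text
t 5.5 r 193.8 turn 0.0 yaw 0.004 z 35.8 Ftool [-12.7  -0.2   6.2] gap 22.4
0.1 x -0.0048 y -0.0968 rz -0.0318
0.2 x -0.0193 y -0.1927 rz -0.0637
0.3 x -0.0433 y -0.2867 rz -0.0955
0.4 x -0.0766 y -0.3777 rz -0.1273
```

```bash
python3 -m pendant '{"xyz":[[0,-0.02,0],[0,-0.04,0],[-0.001,-0.07,0],[-0.005,-0.11,0],[-0.012,-0.155,0],[-0.019,-0.2,0],[-0.03,-0.25,0],[-0.043,-0.295,0],[-0.059,-0.34,0],[-0.077,-0.385,0],[-0.077,-0.385,0],[-0.077,-0.385,0]],"rot":[[0,0,0],[0,0,-0.006],[0,0,-0.016],[0,0,-0.032],[0,0,-0.048],[0,0,-0.064],[0,0,-0.08],[0,0,-0.096],[0,0,-0.111],[0,0,-0.127],[0,0,-0.127],[0,0,-0.127]],"gripper":[26,26,26,26,26,26,26,26,26,26,26,26]}'>/dev/null; python3 st.py
python3 - <<'E'
from h import *
s,c=wrist('w4.png')
E
```

```text
t 6.5 r 193.6 turn 0.403 yaw 0.402 z 36.1 Ftool [-11.8  -0.8   8.5] gap 22.3
```

View pics/w4.png

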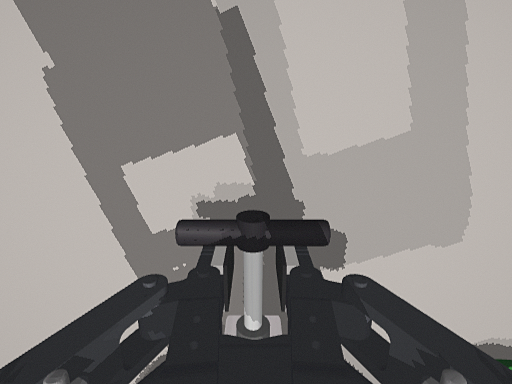

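The stem is still centred (column 253) with the plunger drawn, platter near 0.40. Now I ease the hand in so the pin rides on the ring, then push on slowly.

```bash
python3 -m pendant '{"xyz":[[-0.02,0,0],[-0.04,0,0],[-0.065,0,0],[-0.09,0,0],[-0.09,0,0]],"rot":[[0,0,0],[0,0,0],[0,0,0],[0,0,0],[0,0,0]],"gripper":[26,26,26,26,26]}'>/dev/null; python3 st.py
python3 - <<'E'
import numpy as np
r=176
for th in (.02,.04,.06,.08,.1,.12,.14,.16,.18,.2,.22): print(th, 'x',round(r*(np.cos(th)-1)/200,4),'y',round(-r*np.sin(th)/200,4),'rz',round(-th/np.pi,4))
E
```

```text
t 6.97 r 179.7 turn 0.398 yaw 0.403 z 35.3 Ftool [-0.1 -0.5  0.1] gap 22.3
0.02 x -0.0002 y -0.0176 rz -0.0064
0.04 x -0.0007 y -0.0352 rz -0.0127
0.06 x -0.0016 y -0.0528 rz -0.0191
0.08 x -0.0028 y -0.0703 rz -0.0255
0.1 x -0.0044 y -0.0879 rz -0.0318
0.12 x -0.0063 y -0.1053 rz -0.0382
0.14 x -0.0086 y -0.1228 rz -0.0446
0.16 x -0.0112 y -0.1402 rz -0.0509
0.18 x -0.0142 y -0.1575 rz -0.0573
0.2 x -0.0175 y -0.1748 rz -0.0637
0.22 x -0.0212 y -0.192 rz -0.07
```

```bash
python3 -m pendant '{"xyz":[[-0.02,-0.018,0],[-0.021,-0.035,0],[-0.022,-0.053,0],[-0.023,-0.07,0],[-0.024,-0.088,0],[-0.026,-0.105,0],[-0.029,-0.123,0],[-0.031,-0.14,0],[-0.034,-0.158,0],[-0.038,-0.175,0],[-0.041,-0.192,0],[-0.041,-0.192,0]],"rot":[[0,0,-0.006],[0,0,-0.013],[0,0,-0.019],[0,0,-0.025],[0,0,-0.032],[0,0,-0.038],[0,0,-0.045],[0,0,-0.051],[0,0,-0.057],[0,0,-0.064],[0,0,-0.07],[0,0,-0.07]],"gripper":[26,26,26,26,26,26,26,26,26,26,26,26]}'>/dev/null; python3 st.py
for i in 1; do python3 -m pendant '{"xyz":[[0,-0.009,0],[0,-0.018,0],[-0.001,-0.026,0],[-0.001,-0.035,0],[-0.001,-0.044,0],[-0.002,-0.053,0],[-0.002,-0.062,0],[-0.003,-0.07,0]],"rot":[[0,0,-0.003],[0,0,-0.006],[0,0,-0.01],[0,0,-0.013],[0,0,-0.016],[0,0,-0.019],[0,0,-0.022],[0,0,-0.025]],"gripper":[26,26,26,26,26,26,26,26]}'>/dev/null; python3 st.py; done
python3 -m pendant '{"xyz":[[0,-0.009,0],[0,-0.018,0],[-0.001,-0.026,0],[-0.001,-0.035,0]],"rot":[[0,0,-0.003],[0,0,-0.006],[0,0,-0.01],[0,0,-0.013]],"gripper":[26,26,26,26]}'>/dev/null; python3 st.py
```

```text
t 7.97 r 176.7 turn 0.614 yaw 0.624 z 35.1 Ftool [-0.9  0.2 -0.1] gap 22.6
t 8.63 r 176.3 turn 0.692 yaw 0.703 z 35.1 Ftool [ 0.8  5.5 -0.6] gap 22.2
t 8.97 r 176.5 turn 0.733 yaw 0.744 z 35.1 Ftool [ 1.   4.  -0.3] gap 22.3
```

```bash
python3 -m pendant '{"xyz":[[0,-0.009,0],[0,-0.018,0],[-0.001,-0.026,0],[-0.001,-0.035,0]],"rot":[[0,0,-0.003],[0,0,-0.006],[0,0,-0.01],[0,0,-0.013]],"gripper":[26,26,26,26]}'>/dev/null; python3 st.py
python3 -m pendant '{"xyz":[[0,-0.009,0],[0,-0.018,0],[-0.001,-0.026,0]],"rot":[[0,0,-0.003],[0,0,-0.006],[0,0,-0.01]],"gripper":[26,26,26]}'>/dev/null; python3 st.py
```

```text
t 9.3 r 176.5 turn 0.774 yaw 0.784 z 35.0 Ftool [ 1.9  4.  -1.4] gap 22.3
t 9.55 r 175.7 turn 0.812 yaw 0.816 z 35.3 Ftool [ 1.2  1.4 -0.2] gap 22.3
```

```bash
for i in 1; do python3 -m pendant '{"xyz":[[0,-0.009,0],[0,-0.018,0]],"rot":[[0,0,-0.003],[0,0,-0.006]],"gripper":[26,26]}'>/dev/null; python3 st.py; done
python3 -m pendant '{"xyz":[[0,-0.009,0],[0,-0.018,0]],"rot":[[0,0,-0.003],[0,0,-0.006]],"gripper":[26,26]}'>/dev/null; python3 st.py
```

```text
t 9.72 r 175.7 turn 0.831 yaw 0.834 z 35.3 Ftool [-0.4  1.3  0.3] gap 22.5
t 9.88 r 175.7 turn 0.85 yaw 0.853 z 35.3 Ftool [-0.7  1.7 -1.3] gap 22.4
```

```bash
python3 -m pendant '{"xyz":[[0,-0.009,0],[0,-0.018,0]],"rot":[[0,0,-0.003],[0,0,-0.006]],"gripper":[26,26]}'>/dev/null; python3 st.py
python3 -m pendant '{"xyz":[[0,-0.009,0],[0,-0.018,0]],"rot":[[0,0,-0.003],[0,0,-0.006]],"gripper":[26,26]}'>/dev/null; python3 st.py
python3 - <<'E'
from h import *
s,c=wrist('w5.png'); t=save('top','top5.png')
a=cv2.resize(t['frame'][110:240,190:330],None,fx=2.9,fy=2.95)
cv2.imwrite('pics/z5.png',np.hstack([c['frame'][:,60:450],a[:384]])[:,:,::-1])
E
```

```text
t 10.05 r 175.7 turn 0.86 yaw 0.872 z 35.2 Ftool [-1.1 10.3 -1.6] gap 22.4
t 10.22 r 175.6 turn 0.863 yaw 0.89 z 35.1 Ftool [-1.6 18.5 -3.3] gap 22.4
```

View pics/z5.png

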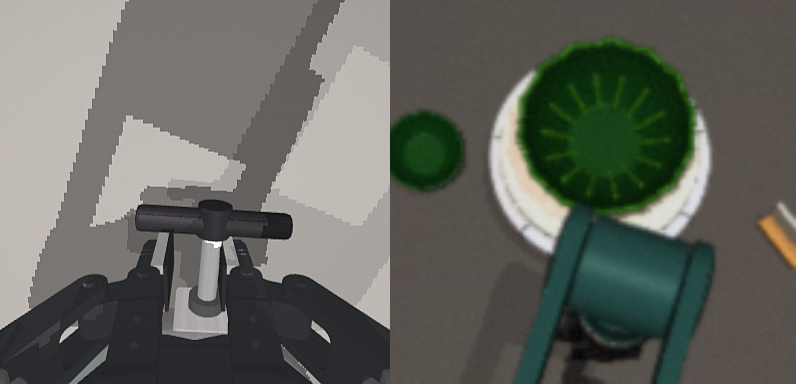

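The force jumped to 18 N with almost no motion, a hard stop. The bar-to-collar distance is about 80 px again, as it was at home, so the pin has dropped in with the platter near 0.83. I'll unload sideways, open and check.

```bash
python3 -m pendant '{"xyz":[[0,0.015,0],[0,0.03,0],[0,0.045,0],[0,0.045,0],[0,0.045,0]],"rot":[[0,0,0.005],[0,0,0.01],[0,0,0.015],[0,0,0.015],[0,0,0.015]],"gripper":[26,26,26,40,50]}'>/dev/null; python3 st.py
python3 -m pendant '{"xyz":[[0,0,0],[0,0,0],[0,0,0]],"rot":[[0,0,0],[0,0,0],[0,0,0]],"gripper":[50,50,50]}'>/dev/null; python3 st.py
python3 - <<'E'
from h import *
s,c=wrist('w6.png')
for r in (160,166,198,206): print(r,proj(c,[643+r*np.cos(2.3405+.825),-78+r*np.sin(2.3405+.825),55]))
E
```

```text
t 10.73 r 175.9 turn 0.841 yaw 0.844 z 35.4 Ftool [ 0.7  0.1 -0.2] gap 42.3
t 10.98 r 175.9 turn 0.841 yaw 0.843 z 35.3 Ftool [ 1.  -0.8 -0.3] gap 42.6
160 (np.float64(259.62329184092766), np.float64(294.6518682957206))
166 (np.float64(259.92055707313216), np.float64(283.8792804158595))
198 (np.float64(261.63944120056993), np.float64(221.58867824619736))
206 (np.float64(262.10792979998746), np.float64(204.6111307189899))
```

View pics/w6.png

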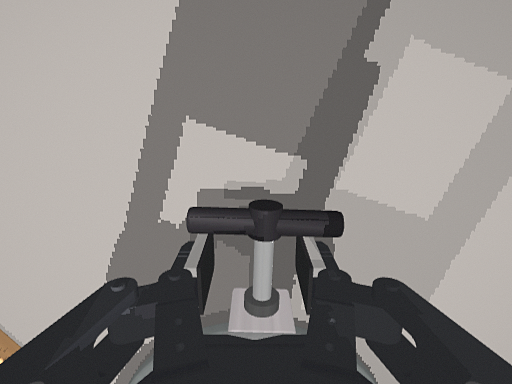

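The bar centre is at row 221, and home predicts 221.6 (8 mm out would be about row 204), so the plunger is home. Lifting off.

```bash
python3 -m pendant '{"xyz":[[0,0,-0.05],[0,0,-0.15],[0,0,-0.35],[0,0,-0.55],[0,0,-0.75],[0,0,-0.83],[0,0,-0.83],[0,0,-0.83]],"rot":[[0,0,0],[0,0,0],[0,0,0],[0,0,0],[0,0,0],[0,0,0],[0,0,0],[0,0,0]],"gripper":[50,50,50,50,50,50,50,50]}'>/dev/null; python3 st.py
python3 - <<'E'
from h import *
s,c=wrist('w7.png')
for r in (160,198,206): print(r,proj(c,[643+r*np.cos(2.3405+.825),-78+r*np.sin(2.3405+.825),55]))
E
```

```text
t 11.7 r 175.3 turn 0.84 yaw 0.843 z 203.4 Ftool [-0.5 -0.6  0.3] gap 42.7
160 (np.float64(257.0887634249935), np.float64(189.18075463595096))
198 (np.float64(257.91760423988825), np.float64(152.06537042737187))
206 (np.float64(258.1003233843716), np.float64(143.88323083205918))
```

View pics/w7.png

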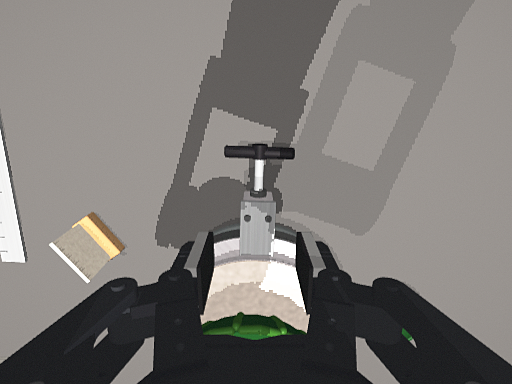

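The bar is at (259,152), where home predicts row 152. The pin is in the stop band, the bowl is in place and the gripper is clear. Handing in.

```bash
python3 -c "
from plant import arm
print(arm.hand_in())"
```

```text
the job is handed in; nothing more can be done
None
```

I swung the platter about 0.83 rad anticlockwise and the plunger dropped into the adjustable stop's hole, fully home as far as the wrist camera shows; the bowl was not touched, and the job was handed in at about 12 s with no verdict returned.

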